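# Reset the tripped cut-out in the pumps' terminal box

### The job

One of the two cut-outs in the pumps' terminal box has tripped. Press the box's snap tab in until the cover springs free, push the freed cover on along its guides until it drops off the end and lies flat on the bench, then press the cut-out button that stands out fully in. Do all of it with the fingertips only: never pick the cover up, and leave the things standing round the box where they are.

Things in the scene. Friction and masses are not known exactly. Their poses are not given: they have to be found in the camera images.
- terminal_box: Low grey terminal box, 170 x 86 mm (two cable glands and four screw ears stick out of its long sides), screwed to the bench. Origin on the bench below the middle of the seated cover; x along the box, the way the cover leaves, y across, z up. Reaches from x = -118 mm (tab end) to +52 mm (open end).
- box_exit (a point): Middle of the box's open end (x = 52 mm) at the height of the cover's seat, 22 mm. Guide lips (|y| 31 to 43 mm, tops at 30.5 mm, x -50 to +52) lie over the cover's side edges, so it can only slide. Once the cover is gone the well between them (|y| under 30 mm) is open; in it only the tab's hook (x -42 to -36, top 26 mm) is higher than 20.5 mm.
- cover: White loose cover, 96 (x) x 72 (y) mm, 60 to 120 g: a 4 mm plate with a raised crown, 70 x 54 mm, top 24 mm above the underside. Origin at the centre of its underside, at 0, 0, 22 mm in the box's frame when seated, same axes. Springs ease the unlatched cover 8 mm forward and it stays free; it then slides easily (under 5 N). After 100 mm its tail leaves the box and it drops 22 mm to the bench.
- cover_push (a point): Where to push the cover: middle of the upright back face of its crown (at x = -26 mm in the cover's frame, 9 mm above its underside; the face is 54 mm wide and runs from 4 to 24 mm above the underside). Behind it the flat tail of the plate reaches to x = -48 mm, with a window for the tab's hook. As it leaves the box the cover tips nose down, so a push low on the face keeps its hold longest.
- snap_tab (a joint): Angle of the snap tab, a springy grey tongue hinged at x = -108, z = 30 mm in the box's frame: 0 at rest, grows when pressed down, stop at 0.11 rad. The cover is freed at about 0.06; with the finger off the tab stays near 0.04 under the cover's tail until the cover has slid on. Pressing the pad takes about 4 N at first, under 15 N to the stop, 4 mm down.
- pad_top (a point): Middle of the top of the snap tab's ribbed thumb pad, 24 x 24 mm, which is pressed straight down: at x = -70 mm in the box's frame, 34 mm above the bench at rest. The box's shoulders beside it (|y| over 15 mm) are 27 mm high, the tab's root behind it (x -118 to -103) 34.5 mm.
- cutout_a_button (a joint): Travel of the tripped cut-out's push button: 0 standing out, 0.006 fully in, a hard stop. It stays where it is pushed; pressing takes about 4 N.
- cutout_a_top (a point): Centre of the top of the tripped cut-out's button: white, round, 12 mm diameter, in a black module in the well under the cover. Top 20.5 mm above the bench standing out, 14.5 mm fully in. The three modules in the well are at x = -10, +12 and +34 mm in the box's frame, y = 0; which is where varies.
- cutout_b_top (a point): Centre of the top of the other cut-out's button: looks the same but is already fully in, 14.5 mm above the bench.
- driver: Loose screwdriver, 181 mm long, 26 mm handle, lying alongside, on the cable gland side. A bystander.
- vial: Loose vial, 25 mm diameter, 52 mm high, standing by the tab end, on the cable gland side. A bystander.
- glue: Loose small bottle, 36 mm diameter, 70 mm high, standing beside the open end on the side without glands. A bystander.
- timer: Loose bench timer, 52 x 72 x 14 mm, lying flat, a bystander.
- dropper: Loose white bottle, 40 mm diameter, 82 mm high, a bystander.

How it is judged:
By the outcome, as a careful person would: the job done as asked, in the order asked, and still so for the second after the job is handed in, with the robot touching nothing.
It also fails if it takes over 48 s, if anything falls off the work surface, if the arm or the gripper's body presses on something with over 40 N, if the wrist force passes 120 N, or if a joint passes its speed limit or range.

### The arm

A 6-joint arm with a two-finger parallel gripper is mounted at the origin on a cart in front of the work surface, level with it; the furniture and walls round the work are solid. World frame = base frame: x ahead of the robot, y to its left, z up, the work surface at z = 0. Lengths are in m, angles in rad, forces in N, time in s.
With the tool pointing down it reaches from about 0.275 to 1 m from the base axis. Payload 8.4 kg.
Tool frame: the origin (TCP) lies at the very end of the fingers, on their centre line; the grasp point (between the pads) lies 19 mm behind it; z points along the fingers, y is the line along which they close (so a half turn about z gives the same grasp; the last joint's range is limited). The gripper opens to 85 mm and grips with 20 to 120 N. Pads are 22 mm wide; open, the fingers measure 114 mm over their backs; the gripper's body (76 mm by 85 mm) begins 54 mm behind the grasp point. The pads swing forward as they close: fully open they stand 13 mm farther back than shut.
Start: joints at [1.162, 0.353, 1.633, -0, 1.155, -0.002], TCP at [0.247, 0.574, 0.231] pointing down, gripper open.
Joint ranges: [-2.63, 2.63], [-0.92, 2.1], [0.06, 2.66], [-1.3, 4.44], [0, 2.69], [-3.02, 3.02]. Speed limits (rad/s): [2.22, 2.22, 2.79, 3.14, 3.14, 3.14].

### API

Orientations are given as [roll, pitch, yaw] about the fixed x, y, z axes, in that order (R = Rz(yaw) Ry(pitch) Rx(roll)).
In Python, from workcell import state, snapshot, sign_off, search_frame gives the robot as it stands.
- The arm moves only by the tool carry_out, never from a script. Its argument "rows" is a list of rows, each an object with "slide": the shift along the tool's x, y, z in mm, a list of three; "rot": the turn, a rotation vector about the tool's x, y, z in rad, a list of three. In form: [{"slide": [dx, dy, dz], "rot": [ax, ay, az]}, ...]. A call has 1 to 5 rows; each row is the pose to reach, as a shift and turn from the pose commanded when the call began, along the tool's axes at that moment; what a row does not reach only later rows make up. A row lasts 1/10 s, in which the tool goes at most 50 mm and 8.59 degrees, less where a joint would pass 70% of its speed; a pose out of reach is approached as far as the arm can. A call with a gripper value outside its range is refused whole. "fingers" is the finger opening in mm, from 0 to 85.4, set as the call begins (left out, the last holds). The fingers move at their own pace and stop on an object; the grip force is fixed at half the most. Time passes only in rows, so rows that repeat a pose let the fingers close. It gives the time, the measured TCP pose, the force, the opening and the grip force at its end, in the units of the state.
- state(): the state, without advancing time (a new reading comes with each control period).
- snapshot(name): name is "side" or "top"; returns a dict with "pixels" (480x640x3 uint8, blue, green, red), "mtx" (3x3 intrinsics, pixels), "k1" (the pictures are not rectified: a ray, as slopes to the right and down, at radius r is drawn at 1 + k1 r^2 times it, then the intrinsics apply), "view" (4x4, takes a point from world to camera coordinates). Camera axes: x right, y down, z forward; pixel columns grow to the right and rows downward; lengths in m; the calibration is good to about 2 mm. A picture is of the moment at which its call begins. There is no depth.
- sign_off(): hands the job in; it is judged then, once.
Trained networks look in the newest picture that a camera, given by its name, has taken for a name from the list of things; names that differ only in an ending like _2 or _b are one class to them, and where a whole thing is asked for, a point or a joint stands for the part that bears it (a point fixed in the world has none). Each returns a list of dicts, best first, with "score" (0 to 1); they miss things now and then, are a little off and sometimes report something else, mostly with a low value. They report only what shows in the picture. A call takes as long as a camera call.
- search_frame(camera, thing): "box" ([left, top, width, height] in pixels, round what is visible of it).
The state is a dict: "time": time; "joint_positions": joint angles; "joint_velocities": joint speeds; "joint_torque": joint torques, N m; "tcp_pos": TCP position; "ee_rot": TCP orientation; "contact_force": force on the tool from outside, world axes, zero at the start; "wrist_torque": the same for the moment, N m; "gripper_width": opening from 0.0 (shut) to 1.0 (fully open); "grip_force": force on a finger pad.
Only numpy, scipy, OpenCV 4.12 (cv2) and the standard library are available. Lean on these libraries where they do the work, as an engineer would, in place of code of your own. Each camera call takes 0.05 s, during which the arm holds its last target. There are 200 camera calls.

## Working session

There is one attempt and no reset: what is moved stays moved. The work goes in short steps, Python scripts to look and compute and a tool call to move; the robot and the scene stay as the last step left them, time stands still between calls to the robot, and variables do not carry over. Pictures are saved under pics/ and viewed, at most 10 in all, crops included, and the job is handed in when it is done.

Besides the shell and the picture viewer there is one more tool, called after "Request:" as name(argument=value, ...) on one line, values as JSON. carry_out: Moves the arm, as the interface text tells. Its arguments: {"type":"object","properties":{"rows":{"type":"array","items":{"type":"object","properties":{"slide":{"type":"array","items":{"type":"number"}},"rot":{"type":"array","items":{"type":"number"}}}}},"fingers":{"type":"number"}},"required":["rows"]}

```bash
mkdir -p pics; ls
python3 - <<'E'
from workcell import *
import cv2,numpy as np
for c in("side","top"):
    s=snapshot(c);cv2.imwrite(f"pics/{c}0.png",s["pixels"]);print(c,s["mtx"].tolist(),s["k1"],np.round(s["view"],4).tolist())
    np.savez(f"{c}0.npz",pixels=s["pixels"],mtx=s["mtx"],k1=s["k1"],view=s["view"])
    for t in("terminal_box","cover","snap_tab","vial","glue","driver"):print(t,[(np.round(d["box"]).tolist(),round(d["score"],2)) for d in search_frame(c,t)[:2]])
print(state())
E
```

```text
pics
side [[531.3155842136329, 0.0, 312.30937655316933], [0.0, 531.3155842136329, 241.33652557289773], [0.0, 0.0, 1.0]] -0.014657455461685379 [[-0.9091, -0.4163, -0.0141, 0.3959], [-0.2685, 0.6115, -0.7443, 0.3875], [0.3185, -0.6729, -0.6677, 0.6155], [0.0, 0.0, 0.0, 1.0]]
terminal_box [([260.0, 256.0, 80.0, 95.0], 0.97), ([301.0, 301.0, 16.0, 26.0], 0.42)]
cover [([278.0, 258.0, 41.0, 54.0], 0.88)]
snap_tab [([301.0, 299.0, 18.0, 28.0], 0.57)]
vial [([250.0, 311.0, 19.0, 32.0], 0.67)]
glue [([331.0, 211.0, 18.0, 41.0], 0.74)]
driver [([220.0, 257.0, 15.0, 74.0], 0.64)]
top [[515.8293266571076, 0.0, 316.47715125143435], [0.0, 515.8293266571076, 232.2845589297621], [0.0, 0.0, 1.0]] -0.10221091721915751 [[-0.0142, -0.9999, 0.0022, -0.3071], [-0.9896, 0.0137, -0.1435, 0.5992], [0.1435, -0.0042, -0.9896, 0.8276], [0.0, 0.0, 0.0, 1.0]]
terminal_box [([199.0, 208.0, 105.0, 104.0], 0.84)]
cover [([235.0, 221.0, 66.0, 61.0], 0.68)]
snap_tab [([198.0, 213.0, 105.0, 104.0], 0.33)]
vial [([195.0, 233.0, 15.0, 13.0], 0.64)]
glue [([341.0, 248.0, 29.0, 26.0], 0.77), ([195.0, 230.0, 16.0, 17.0], 0.69)]
driver [([196.0, 163.0, 83.0, 54.0], 0.96)]
{'time': 0.7, 'joint_positions': array([ 1.16159142e+00,  3.52992158e-01,  1.63340839e+00, -4.96966382e-06,
        1.15517301e+00, -2.37922580e-03]), 'joint_velocities': array([-0.00104914,  0.00011597, -0.00013696, -0.0012255 ,  0.00116432,
       -0.00049921]), 'joint_torque': array([-2.97789375e-04, -6.05028319e+01, -3.42385447e+01, -9.76296496e-05,
        1.33025911e-03, -5.66704230e-06]), 'tcp_pos': array([0.24730236, 0.57399942, 0.23128227]), 'ee_rot': array([3.14157358e+00, 4.59200815e-06, 2.73476898e+00]), 'contact_force': array([-0.86087258,  0.38940645, -0.09609873]), 'wrist_torque': array([-0.03606412, -0.01690194, -0.01893334]), 'grip_force': 0.0, 'gripper_width': 0.9997375517223593}
```

Run:
```python
import cv2
t=cv2.imread("pics/top0.png")[140:340,170:390];s=cv2.imread("pics/side0.png")[190:370,200:370]
h=600
a=cv2.resize(t,(792,600*220*0+720//1)[:1]+(590,)) if 0 else cv2.resize(t,None,fx=3,fy=3,interpolation=2)
b=cv2.resize(s,None,fx=3.3,fy=3.3,interpolation=2)
cv2.imwrite("pics/t0c.png",a);cv2.imwrite("pics/s0c.png",b)
```

```text
(no output)
```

View pics/t0c.png

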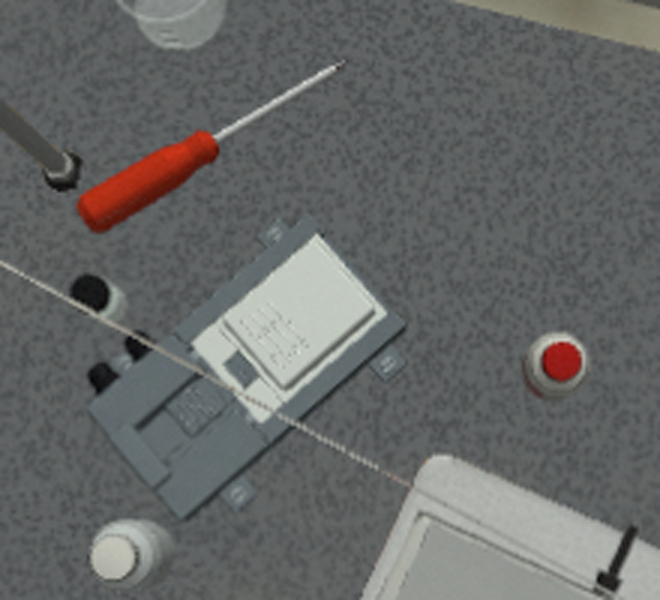

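View pics/s0c.png

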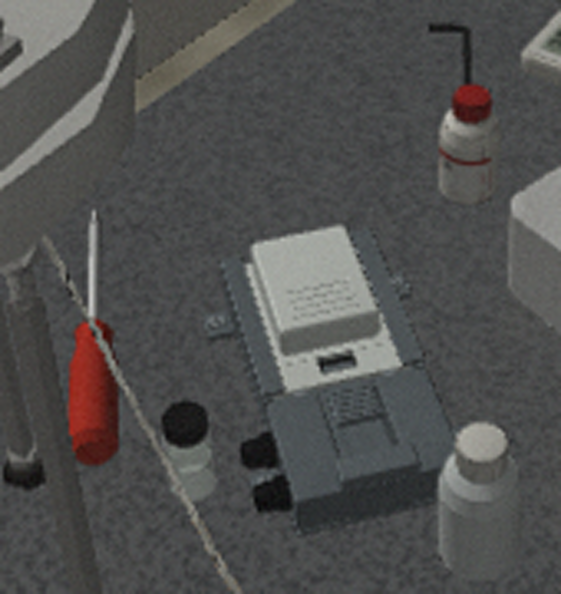

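```bash
cat > h.py <<'E'
import numpy as np,cv2
from scipy.optimize import least_squares
def cam(n):return dict(np.load(n+"0.npz"))
C={n:cam(n) for n in("side","top")}
def proj(n,P):
    c=C[n];P=np.atleast_2d(P)
    return cv2.projectPoints(P.reshape(-1,1,3).astype(float),cv2.Rodrigues(c["view"][:3,:3])[0],c["view"][:3,3],c["mtx"],np.array([float(c["k1"]),0,0,0]))[0][:,0]
def ray(n,uv):
    c=C[n];x=cv2.undistortPoints(np.array([[uv]],float),c["mtx"],np.array([float(c["k1"]),0,0,0]))[0,0]
    R=c["view"][:3,:3];return -R.T@c["view"][:3,3],R.T@np.r_[x,1]
def atz(n,uv,z):
    o,d=ray(n,uv);return o+d*(z-o[2])/d[2]
def top(c):return (c[0]+.5)/3-.5+170,(c[1]+.5)/3-.5+140
def side(c):return (c[0]+.5)/3.3-.5+200,(c[1]+.5)/3.3-.5+190
def b2w(p,P):
    P=np.atleast_2d(P)/1000.;c,s=np.cos(p[2]),np.sin(p[2])
    return np.c_[p[0]+c*P[:,0]-s*P[:,1],p[1]+s*P[:,0]+c*P[:,1],P[:,2]]
E
python3 - <<'E'
from h import *
cr=[(-26,27,46),(-26,-27,46),(44,-27,46),(44,27,46)]
T=[(225,322),(285,385),(378,312),(315,240)];S=[(275,335),(378,318),(343,228),(252,243)]
Pt=cr+[(-118,43,27),(-118,-43,27),(52,-43,30.5),(52,43,30.5)]
T+=[(92,405),(185,517),(405,325),(308,218)]
Ps=cr+[(-118,43,0)];S+=[(300,532)]
ut=np.array([top(c) for c in T]);us=np.array([side(c) for c in S])
def f(p):return np.r_[(proj("top",b2w(p,Pt))-ut).ravel(),(proj("side",b2w(p,Ps))-us).ravel()]
w=[atz("top",top(c),.046) for c in T[:4]];m=np.mean(w,0)
d=(w[2]+w[3]-w[0]-w[1])[:2];r=least_squares(f,[m[0],m[1],np.arctan2(d[1],d[0])])
print(r.x,np.round(r.fun.reshape(-1,2),1).tolist())
p=r.x;print(b2w(p,[(-70,0,34),(-118,0,0),(52,0,22)]))
for q,n,z in[((92,290),"vial",.052),((60,170),"foot",0),((110,558),"drop",.082),((560,362),"glue",.07),((95,212),"drv",.013),((430,465),"whitebox",0),((380,560),"wb2",0)]:
    w=atz("top",top(q),z);d=w[:2]-p[:2];c,s=np.cos(p[2]),np.sin(p[2])
    print(n,np.round(w,3),"box",np.round([c*d[0]+s*d[1],-s*d[0]+c*d[1]],3))
# line
def pl(n,a,b):
    o,d1=ray(n,a);_,d2=ray(n,b);nn=np.cross(d1,d2);nn/=np.linalg.norm(nn);return nn,nn@o
n1,k1=pl("top",top((0,260)),top((410,485)));n2,k2=pl("side",side((100,350)),side((240,594)))
dr=np.cross(n1,n2);print("dir",dr/np.linalg.norm(dr))
for z in(0,.1,.2,.3,.4):print(z,np.linalg.solve([n1,n2,[0,0,1]],[k1,k2,z]))
a=np.hstack([cv2.imread("pics/top0.png"),cv2.imread("pics/side0.png")]);cv2.imwrite("pics/b.png",cv2.imread("pics/side0.png"))
E
```

```text
[ 0.56965869 -0.22898002 -0.8637068 ] [[-1.7, -1.3], [-0.8, 1.9], [-0.2, -1.2], [-0.1, -1.0], [-2.7, 0.6], [-1.4, 1.6], [0.8, -0.5], [0.4, -2.1], [2.0, -1.1], [1.5, -2.7], [1.3, -2.4], [-0.4, -1.0], [-0.3, 0.8]]
[[ 0.52418502 -0.17576211  0.034     ]
 [ 0.49300308 -0.13926983  0.        ]
 [ 0.60343913 -0.26851332  0.022     ]]
vial [ 0.589 -0.12   0.052] box [-0.07   0.086]
foot [ 0.67  -0.088  0.   ] box [-0.042  0.168]
drop [ 0.442 -0.139  0.082] box [-0.151 -0.038]
glue [ 0.544 -0.38   0.07 ] box [ 0.098 -0.117]
drv [ 0.641 -0.113  0.013] box [-0.042  0.13 ]
whitebox [ 0.491 -0.308  0.   ] box [ 0.009 -0.111]
wb2 [ 0.437 -0.278  0.   ] box [-0.049 -0.133]
dir [-0.11224142 -0.20347558 -0.97262508]
0 [ 0.58559081 -0.10653466  0.        ]
0.1 [ 0.59713086 -0.08561441  0.1       ]
0.2 [ 0.60867091 -0.06469416  0.2       ]
0.3 [ 0.62021096 -0.04377392  0.3       ]
0.4 [ 0.63175101 -0.02285367  0.4       ]
```

View pics/b.png

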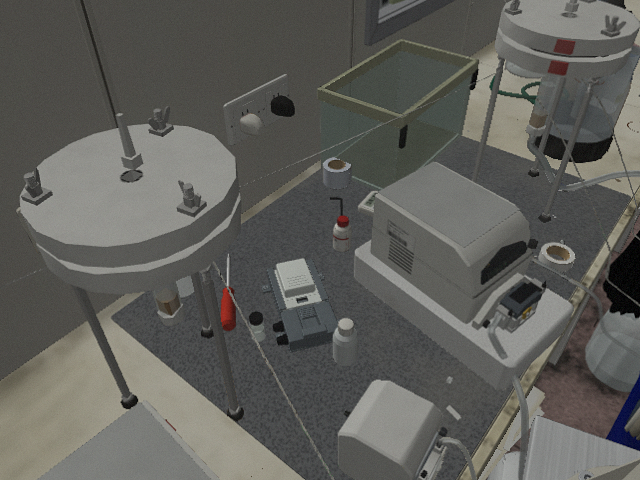

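View pics/top0.png

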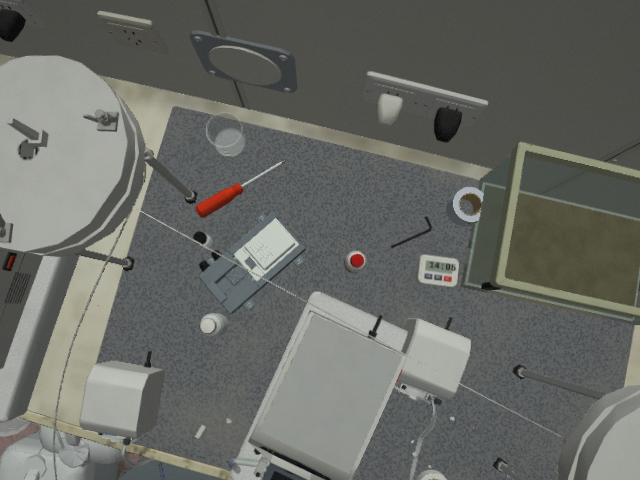

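Run:
```python
from h import *
def tri(a,b):
    o1,d1=ray("top",a);o2,d2=ray("side",b)
    st=np.linalg.lstsq(np.c_[d1,-d2],o2-o1,rcond=None)[0];P,Q=o1+d1*st[0],o2+d2*st[1]
    return np.round((P+Q)/2,3),round(np.linalg.norm(P-Q),3)
for n,a,b in[("rod tip",(12,123),(122,115)),("rodbase",(28,150),(131,175)),("wing near a",(103,119),(36,185)),("wing",(103,119),(160,122)),("wing",(103,119),(190,197)),("wing",(3,232),(36,185)),("wing",(3,232),(190,197)),("wing3",(3,232),(160,122)),
 ("motor tl",(85,365),(340,430)),("motor tl",(85,365),(375,380)),("motor tr",(160,368),(375,380)),("motor tr",(160,368),(440,412)),("motor bl",(85,365),(440,412)),("bigpump",(312,312),(375,190))]:print(n,*tri(a,b))
for u in[(192,197),(128,264)]:print("foot top",np.round(atz("top",u,.0),3))
for u in[(130,403),(236,414),(207,332)]:print("foot side",np.round(atz("side",u,.0),3))
for z in(0,.1,.15,.2,.3):print("motor corners z",z,*[np.round(atz("top",u,z)[:2],3) for u in((85,365),(160,368),(160,435),(85,435))])
for z in(.1,.2,.3):print("leftbox z",z,*[np.round(atz("top",u,z)[:2],3) for u in((72,255),(20,415))]," sidecorner",*[np.round(atz("side",u,z)[:2],3) for u in((145,405),(215,480),(40,465))])
def pl(n,a,b):
    o,d1=ray(n,a);_,d2=ray(n,b);nn=np.cross(d1,d2);nn/=np.linalg.norm(nn);return nn,nn@o
n1,k1=pl("top",(140,210),(565,435))
for l in(((243,207),(400,130)),((210,265),(330,480)),((0,275),(60,265)),((490,78),(610,15))):
  n2,k2=pl("side",*l)
  for y in(0,-.2,-.4,-.6):
    try:print(l,y,np.round(np.linalg.solve([n1,n2,[0,1,0]],[k1,k2,y]),3))
    except Exception as e:print(e)
# curve at left
for z in(0,.2,.4,.5):print("lefttop curve",z,*[np.round(atz("top",u,z)[:2],2) for u in((130,215),(75,330),(60,430))])
```

```text
rod tip [ 0.649 -0.018  0.444] 0.001
rodbase [ 0.641 -0.001  0.383] 0.002
wing near a [ 0.748 -0.014  0.313] 0.108
wing [ 0.668 -0.09   0.395] 0.0
wing [ 0.666 -0.071  0.314] 0.066
wing [0.599 0.064 0.406] 0.137
wing [0.551 0.016 0.392] 0.005
wing3 [ 0.561 -0.007  0.452] 0.049
motor tl [0.381 0.042 0.116] 0.005
motor tl [0.372 0.007 0.184] 0.039
motor tr [ 0.373 -0.065  0.078] 0.006
motor tr [ 0.325 -0.062  0.053] 0.096
motor bl [0.332 0.013 0.171] 0.115
bigpump [ 0.464 -0.307  0.209] 0.002
foot top [ 0.668 -0.092  0.   ]
foot top [0.549 0.021 0.   ]
foot side [0.703 0.07  0.   ]
foot side [0.549 0.021 0.   ]
foot side [ 0.671 -0.09  -0.   ]
motor corners z 0 [0.371 0.095] [ 0.367 -0.041] [ 0.252 -0.041] [0.25  0.093]
motor corners z 0.1 [0.382 0.05 ] [ 0.378 -0.071] [ 0.276 -0.071] [0.274 0.048]
motor corners z 0.15 [0.387 0.027] [ 0.384 -0.086] [ 0.288 -0.086] [0.286 0.026]
motor corners z 0.2 [0.393 0.005] [ 0.39  -0.101] [ 0.3   -0.101] [0.298 0.003]
motor corners z 0.3 [ 0.404 -0.04 ] [ 0.401 -0.13 ] [ 0.324 -0.131] [ 0.323 -0.041]
leftbox z 0.1 [0.555 0.078] [0.302 0.156]  side
[... 577 characters left out ...]
-0.4 [ 0.433 -0.4   -1.476]
((210, 265), (330, 480)) -0.6 [ 0.328 -0.6   -2.467]
((0, 275), (60, 265)) 0 [0.644 0.    0.275]
((0, 275), (60, 265)) -0.2 [ 0.534 -0.2    0.198]
((0, 275), (60, 265)) -0.4 [ 0.425 -0.4    0.121]
((0, 275), (60, 265)) -0.6 [ 0.316 -0.6    0.044]
((490, 78), (610, 15)) 0 [0.644 0.    0.265]
((490, 78), (610, 15)) -0.2 [ 0.534 -0.2    0.285]
((490, 78), (610, 15)) -0.4 [ 0.424 -0.4    0.305]
((490, 78), (610, 15)) -0.6 [ 0.315 -0.6    0.325]
lefttop curve 0 [0.64 0.02] [0.43 0.11] [0.26 0.14]
lefttop curve 0.2 [ 0.6  -0.05] [0.44 0.02] [0.3  0.04]
lefttop curve 0.4 [ 0.56 -0.13] [ 0.45 -0.07] [ 0.35 -0.06]
lefttop curve 0.5 [ 0.54 -0.16] [ 0.45 -0.12] [ 0.37 -0.11]
```

```bash
cat > mv.py <<'E'
import numpy as np,sys
from scipy.spatial.transform import Rotation as R
def rel(pos0,rpy0,pos,rpy):
    A=R.from_euler("xyz",rpy0);B=R.from_euler("xyz",rpy)
    return np.round(A.inv().apply(np.subtract(pos,pos0))*1000,1).tolist(),np.round((A.inv()*B).as_rotvec(),3).tolist()
E
python3 - <<'E'
from mv import *
from workcell import state
p0=[.247,.574,.231];r=[np.pi,0,2.735]
W=[(.247,.574,.36),(.166,.386,.37),(.293,.301,.37),(.378,.183,.37),(.418,.042,.37),(.407,-.104,.37),(.49,-.16,.36),(.534,-.2,.33)]
for w in W:print(w,rel(p0,r,w,r))
print(rel(p0,r,p0,[np.pi,0,2.278]))
E
```

```text
(0.247, 0.574, 0.36) ([0.0, 0.0, -129.0], [0.0, 0.0, 0.0])
(0.166, 0.386, 0.37) ([0.0, -204.7, -139.0], [0.0, 0.0, 0.0])
(0.293, 0.301, 0.37) ([-150.2, -232.6, -139.0], [0.0, 0.0, 0.0])
(0.378, 0.183, 0.37) ([-275.0, -307.3, -139.0], [0.0, 0.0, 0.0])
(0.418, 0.042, 0.37) ([-367.5, -421.0, -139.0], [0.0, 0.0, 0.0])
(0.407, -0.104, 0.37) ([-415.1, -559.4, -139.0], [0.0, 0.0, 0.0])
(0.49, -0.16, 0.36) ([-513.5, -578.1, -129.0], [0.0, 0.0, 0.0])
(0.534, -0.2, 0.33) ([-569.7, -597.4, -99.0], [0.0, 0.0, 0.0])
([0.0, 0.0, 0.0], [0.0, -0.0, 0.457])
```

Request:
carry_out(rows=[{"slide": [0,0,-50]},{"slide": [0,0,-100]},{"slide": [0,-40,-130]},{"slide": [0,-85,-140]},{"slide": [0,-130,-140]}], fingers=0)

```text
validation failed for argument at $.ro...
```

Request:
carry_out(rows=[{"slide": [0,0,-50],"rot": [0,0,0]},{"slide": [0,0,-100],"rot": [0,0,0]},{"slide": [0,-40,-130],"rot": [0,0,0]},{"slide": [0,-85,-140],"rot": [0,0,0]},{"slide": [0,-130,-140],"rot": [0,0,0]}], fingers=0)

```text
time: 1.2
tcp_pos: [0.1956, 0.4541, 0.3733]
ee_rot: [3.138, 0.0, 2.735]
contact_force: [0.9, 0.0, 0.0]
gripper_width: 0.143
grip_force: 0.0
```

Request:
carry_out(rows=[{"slide": [0,-45,0],"rot": [0,0,0]},{"slide": [-20,-75,0],"rot": [0,0,0]},{"slide": [-65,-83,0],"rot": [0,0,0]},{"slide": [-110,-93,0],"rot": [0,0,0]},{"slide": [-150,-103,0],"rot": [0,0,0]}])

```text
time: 1.7
tcp_pos: [0.2939, 0.2994, 0.3718]
ee_rot: [3.14, 0.001, 2.736]
contact_force: [0.1, 0.4, -0.1]
gripper_width: 0.007
grip_force: 0.0
```

Request:
carry_out(rows=[{"slide": [-42,-25,0],"rot": [0,0,0]},{"slide": [-83,-50,0],"rot": [0,0,0]},{"slide": [-125,-75,0],"rot": [0,0,0]},{"slide": [-157,-113,0],"rot": [0,0,0]},{"slide": [-190,-150,0],"rot": [0,0,0]}])

```text
time: 2.2
tcp_pos: [0.4084, 0.0858, 0.3715]
ee_rot: [3.141, 0.0, 2.735]
contact_force: [1.0, 0.1, 0.7]
gripper_width: 0.001
grip_force: 0.0
```

Request:
carry_out(rows=[{"slide": [-28,-40,0],"rot": [0,0,0.1]},{"slide": [-44,-86,0],"rot": [0,0,0.2]},{"slide": [-60,-130,0],"rot": [0,0,0.3]},{"slide": [-75,-176,0],"rot": [0,0,0.4]},{"slide": [-85,-190,0],"rot": [0,0,0.457]}])

```text
time: 2.7
tcp_pos: [0.4099, -0.1239, 0.3716]
ee_rot: [-3.141, 0.001, 2.271]
contact_force: [0.2, 0.8, -0.1]
gripper_width: 0.0
grip_force: 0.0
```

Run:
```python
from workcell import *
from mv import *
s=state();print(s)
for w in [(.49,-.16,.36),(.534,-.2,.33)]:print(rel(s["tcp_pos"],s["ee_rot"],w,[np.pi,0,2.278]))
```

```text
{'time': 2.7, 'joint_positions': array([-2.96129423e-01, -8.44791240e-02,  1.83478343e+00, -1.28041843e-03,
        1.39065778e+00, -9.95888307e-01]), 'joint_velocities': array([-0.30398998,  0.15083432, -0.13388638,  0.03117887, -0.01592579,
        0.24014897]), 'joint_torque': array([  0.14047916, -33.18862438, -37.21431613,  -0.49201386,
         0.07131746,  -0.80877179]), 'tcp_pos': array([ 0.40986699, -0.12393365,  0.37155933]), 'ee_rot': array([-3.14087814e+00,  1.21413089e-03,  2.27078465e+00]), 'contact_force': array([ 0.18302778,  0.78535638, -0.09975746]), 'wrist_torque': array([ 0.01811461, -0.02194931, -0.00987271]), 'grip_force': 0.0, 'gripper_width': 1.9435283106493756e-05}
([-79.2, 38.1, 11.6], [-0.001, 0.001, -0.007])
([-138.1, 46.0, 41.7], [-0.001, 0.001, -0.007])
```

Request:
carry_out(rows=[{"slide": [-45,18,10],"rot": [0,0,0]},{"slide": [-92,36,25],"rot": [0,0,0]},{"slide": [-138,46,52],"rot": [0,0,0]},{"slide": [-138,46,62],"rot": [0,0,0]},{"slide": [-138,46,66],"rot": [0,0,0]}])

```text
time: 3.2
tcp_pos: [0.535, -0.1956, 0.3028]
ee_rot: [-3.14, -0.004, 2.277]
contact_force: [-0.2, 1.0, 0.7]
gripper_width: 0.002
grip_force: 0.0
```

Request:
carry_out(rows=[{"slide": [0,0,4],"rot": [0,0,0]},{"slide": [0,0,8],"rot": [0,0,0]},{"slide": [0,0,12],"rot": [0,0,0]},{"slide": [0,0,16],"rot": [0,0,0]},{"slide": [0,0,20],"rot": [0,0,0]}])

```text
time: 3.7
tcp_pos: [0.5354, -0.1952, 0.2856]
ee_rot: [3.141, 0.001, 2.278]
contact_force: [0.7, -0.9, -0.4]
gripper_width: -0.003
grip_force: 0.0
```

Request:
carry_out(rows=[{"slide": [0,0,4],"rot": [0,0,0]},{"slide": [0,0,8],"rot": [0,0,0]},{"slide": [0,0,12],"rot": [0,0,0]},{"slide": [0,0,16],"rot": [0,0,0]},{"slide": [0,0,20],"rot": [0,0,0]}])

```text
time: 4.2
tcp_pos: [0.5355, -0.1954, 0.2649]
ee_rot: [-3.142, -0.0, 2.278]
contact_force: [0.2, 0.5, -1.2]
gripper_width: 0.003
grip_force: 0.0
```

Run:
```python
from workcell import *
import cv2,numpy as np
s=state();print(s["tcp_pos"],s["contact_force"])
t=snapshot("top")["pixels"];c=snapshot("side")["pixels"]
cv2.imwrite("pics/w.png",np.hstack([cv2.resize(t[120:360,150:390],(400,400)),cv2.resize(c[120:360,180:420],(400,400))]))
```

```text
[ 0.53550147 -0.19544274  0.26488171] [ 0.22000847  0.46321394 -1.17741984]
```

View pics/w.png

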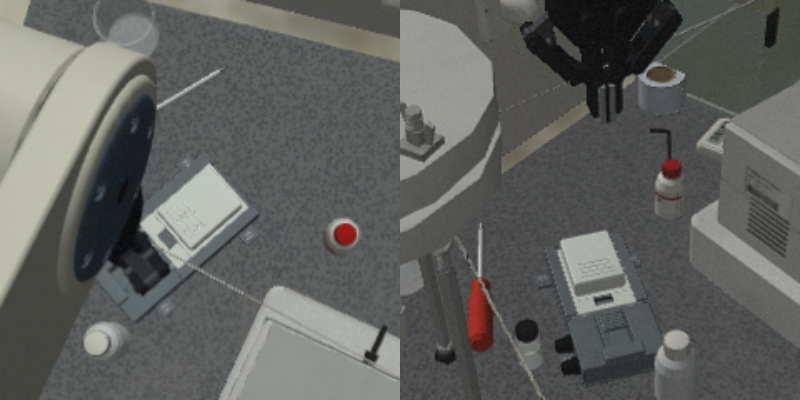

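Request:
carry_out(rows=[{"slide": [10,2,45],"rot": [0,0,0]},{"slide": [22,4,90],"rot": [0,0,0]},{"slide": [22,4,135],"rot": [0,0,0]},{"slide": [22,4,180],"rot": [0,0,0]},{"slide": [22,4,215],"rot": [0,0,0]}])

```text
time: 4.8
tcp_pos: [0.5236, -0.1758, 0.0481]
ee_rot: [-3.141, -0.001, 2.278]
contact_force: [-0.8, 0.0, -0.5]
gripper_width: 0.002
grip_force: 0.0
```

Run:
```python
from workcell import *
from h import *
s=state();print(s["tcp_pos"],s["contact_force"])
print([proj(n,s["tcp_pos"]).round(1) for n in C])
t=snapshot("top")["pixels"];c=snapshot("side")["pixels"]
cv2.imwrite("pics/p.png",np.hstack([cv2.resize(t[180:320,190:330],(400,400)),cv2.resize(c[240:380,230:370],(400,400))]))
```

```text
[ 0.52356295 -0.17580366  0.04814529] [-0.81793783  0.04626253 -0.522117  ]
[array([[307.7, 304.7]]), array([[233.2, 275.4]])]
```

View pics/p.png

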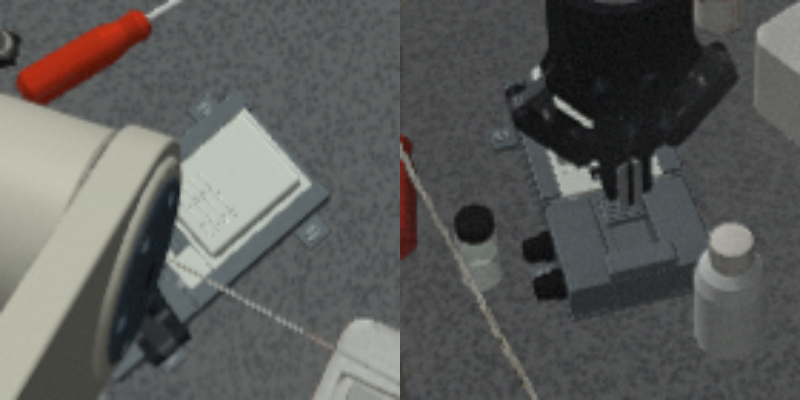

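Request:
carry_out(rows=[{"slide": [0,0,6],"rot": [0,0,0]},{"slide": [0,0,12],"rot": [0,0,0]},{"slide": [0,0,15],"rot": [0,0,0]},{"slide": [0,0,16.5],"rot": [0,0,0]},{"slide": [0,0,16.5],"rot": [0,0,0]}])

```text
time: 5.4
tcp_pos: [0.5246, -0.1762, 0.0344]
ee_rot: [3.141, 0.001, 2.278]
contact_force: [-0.0, -0.3, 0.2]
gripper_width: 0.001
grip_force: 0.0
```

Request:
carry_out(rows=[{"slide": [0,0,1],"rot": [0,0,0]},{"slide": [0,0,2],"rot": [0,0,0]},{"slide": [0,0,3],"rot": [0,0,0]},{"slide": [0,0,3.5],"rot": [0,0,0]},{"slide": [0,0,3.5],"rot": [0,0,0]}])

```text
time: 5.9
tcp_pos: [0.5249, -0.1764, 0.0312]
ee_rot: [3.141, 0.001, 2.278]
contact_force: [-2.1, -0.4, 8.1]
gripper_width: 0.001
grip_force: 3.6
```

Request:
carry_out(rows=[{"slide": [0,0,0.5],"rot": [0,0,0]},{"slide": [0,0,1],"rot": [0,0,0]},{"slide": [0,0,1],"rot": [0,0,0]},{"slide": [0,0,1],"rot": [0,0,0]}])

```text
time: 6.3
tcp_pos: [0.5249, -0.1764, 0.0304]
ee_rot: [3.141, 0.001, 2.278]
contact_force: [-2.2, 0.6, 8.7]
gripper_width: -0.002
grip_force: 4.2
```

Request:
carry_out(rows=[{"slide": [0,0,-20],"rot": [0,0,0]},{"slide": [0,0,-40],"rot": [0,0,0]},{"slide": [0,0,-40],"rot": [0,0,0]}])

```text
time: 6.6
tcp_pos: [0.526, -0.1767, 0.0718]
ee_rot: [3.139, 0.004, 2.278]
contact_force: [0.1, 0.4, -0.5]
gripper_width: -0.0
grip_force: 0.0
```

Run:
```python
from workcell import *
from h import *
s=state();print(s["tcp_pos"],s["contact_force"])
t=snapshot("top")["pixels"]
cv2.imwrite("pics/t1.png",np.hstack([cv2.resize(cv2.imread("pics/top0.png")[190:310,200:320],(400,400),interpolation=2),cv2.resize(t[190:310,200:320],(400,400),interpolation=2)]))
```

```text
[ 0.52603191 -0.17673069  0.07176936] [ 0.09889261  0.42846705 -0.54046473]
```

View pics/t1.png

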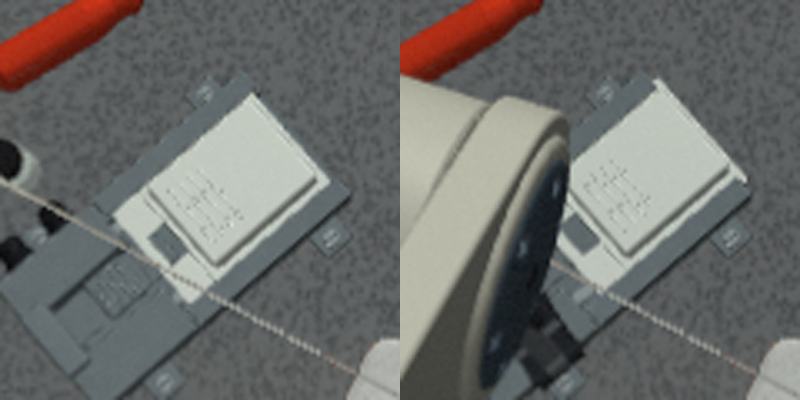

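Request:
carry_out(rows=[{"slide": [-33,0,0],"rot": [0,0,0]},{"slide": [-33,0,25],"rot": [0,0,0]},{"slide": [-33,0,38],"rot": [0,0,0]},{"slide": [-33,0,41],"rot": [0,0,0]},{"slide": [-33,0,41],"rot": [0,0,0]}])

```text
time: 7.15
tcp_pos: [0.5443, -0.2006, 0.0274]
ee_rot: [-3.14, -0.003, 2.278]
contact_force: [-1.9, 0.3, 1.0]
gripper_width: 0.003
grip_force: 1.0
```

Run:
```python
from workcell import *
from h import *
s=state();print(s["tcp_pos"],s["contact_force"])
p=[.56966,-.22898,-.8637];d=s["tcp_pos"][:2]-p[:2];c,q=np.cos(p[2]),np.sin(p[2]);print(c*d[0]+q*d[1],-q*d[0]+c*d[1])
t=snapshot("top")["pixels"];v=snapshot("side")["pixels"]
cv2.imwrite("pics/t2.png",np.hstack([cv2.resize(t[190:310,200:320],(400,400),interpolation=2),cv2.resize(v[230:350,230:350],(400,400),interpolation=2)]))
```

```text
[ 0.54431748 -0.20056387  0.0274063 ] [-1.91503627  0.26921305  1.02919409]
-0.03806663863178794 -0.0008067440813188595
```

View pics/t2.png

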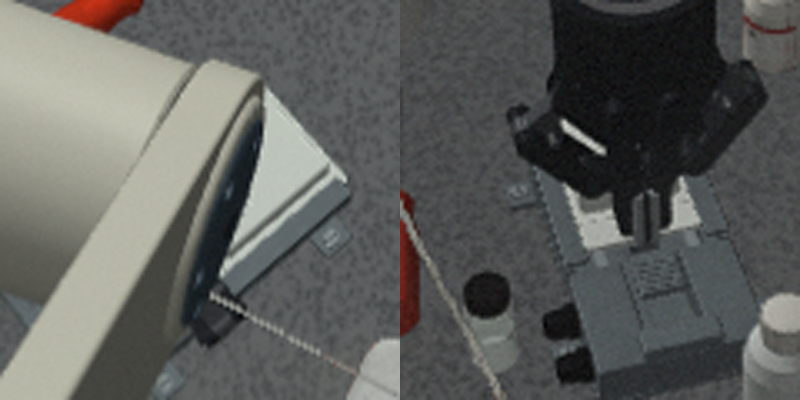

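Request:
carry_out(rows=[{"slide": [0,0,-1.5],"rot": [0,0,0]},{"slide": [-6,0,-1.5],"rot": [0,0,0]},{"slide": [-12,0,-1.5],"rot": [0,0,0]},{"slide": [-18,0,-1.5],"rot": [0,0,0]},{"slide": [-24,0,-1.5],"rot": [0,0,0]}])

```text
time: 7.75
tcp_pos: [0.5618, -0.22, 0.0299]
ee_rot: [3.141, 0.0, 2.278]
contact_force: [-1.3, 0.7, 0.7]
gripper_width: -0.0
grip_force: 0.5
```

Request:
carry_out(rows=[{"slide": [-8,0,0],"rot": [0,0,0]},{"slide": [-16,0,0],"rot": [0,0,0]},{"slide": [-24,0,0],"rot": [0,0,0]},{"slide": [-32,0,0],"rot": [0,0,0]},{"slide": [-40,0,0],"rot": [0,0,0]}])

```text
time: 8.25
tcp_pos: [0.5875, -0.2503, 0.0296]
ee_rot: [-3.141, -0.001, 2.278]
contact_force: [-1.2, 2.3, -0.4]
gripper_width: -0.001
grip_force: 0.8
```

Run:
```python
from workcell import *
from h import *
s=state();print(s["tcp_pos"],s["contact_force"])
p=[.56966,-.22898,-.8637];d=s["tcp_pos"][:2]-p[:2];c,q=np.cos(p[2]),np.sin(p[2]);print(c*d[0]+q*d[1],-q*d[0]+c*d[1])
t=snapshot("top")["pixels"];v=snapshot("side")["pixels"]
cv2.imwrite("pics/t3.png",np.hstack([cv2.resize(t[150:310,200:360],(400,400),interpolation=2),cv2.resize(v[200:360,220:380],(400,400),interpolation=2)]))
```

```text
[ 0.58746545 -0.25031026  0.02955408] [-1.23637351  2.29186123 -0.43565973]
0.027783296653579335 -0.000320135108400307
```

View pics/t3.png

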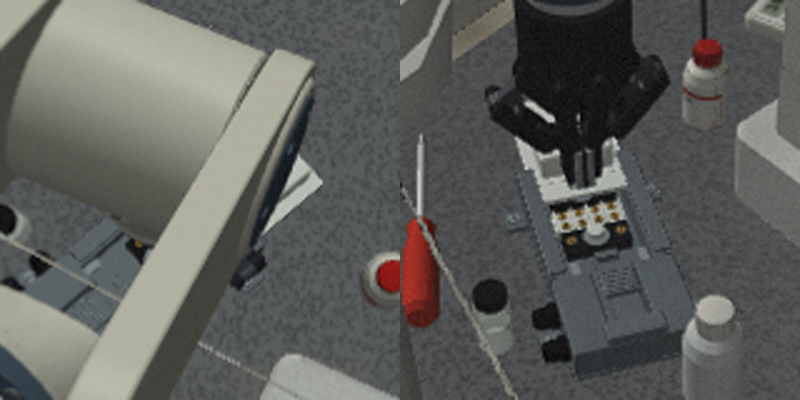

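Request:
carry_out(rows=[{"slide": [-7,0,1],"rot": [0,0,0]},{"slide": [-14,0,1],"rot": [0,0,0]},{"slide": [-21,0,1],"rot": [0,0,0]},{"slide": [-27,0,1],"rot": [0,0,0]},{"slide": [-32,0,1],"rot": [0,0,0]}])

```text
time: 8.85
tcp_pos: [0.6089, -0.275, 0.0289]
ee_rot: [3.141, 0.001, 2.278]
contact_force: [-0.4, 0.3, -0.2]
gripper_width: -0.005
grip_force: 0.3
```

Request:
carry_out(rows=[{"slide": [-3,0,0],"rot": [0,0,0]},{"slide": [-6,0,0],"rot": [0,0,0]},{"slide": [-9,0,0],"rot": [0,0,0]},{"slide": [-12,0,0],"rot": [0,0,0]},{"slide": [-12,0,0],"rot": [0,0,0]}])

```text
time: 9.35
tcp_pos: [0.6162, -0.2837, 0.0289]
ee_rot: [3.141, 0.001, 2.278]
contact_force: [0.0, -0.5, -0.5]
gripper_width: 0.007
grip_force: 0.0
```

Run:
```python
from workcell import *
from h import *
s=state();print(s["tcp_pos"],s["contact_force"])
p=[.56966,-.22898,-.8637];d=s["tcp_pos"][:2]-p[:2];c,q=np.cos(p[2]),np.sin(p[2]);print(c*d[0]+q*d[1],-q*d[0]+c*d[1])
for n in C:
  v=snapshot(n);cv2.imwrite(f"pics/{n}4.png",v["pixels"])
  for t in("cover","terminal_box","cutout_a_top"):print(n,t,[(np.round(d["box"]).tolist(),round(d["score"],2)) for d in search_frame(n,t)[:3]])
# expected cover bbox by displacement
for n in C:
  for D,z in((70,22),(100,22),(100,0),(110,0),(120,0)):
    P=[(D+x,y,z+h) for x,h in((-48,0),(48,0),(-26,24),(44,24)) for y in(-36,36)]
    u=proj(n,b2w(p,P));print(n,D,z,np.r_[u.min(0),np.ptp(u,axis=0)].round())
```

```text
[ 0.61622592 -0.28366884  0.02886314] [ 0.03026091 -0.49715339 -0.46877169]
0.07182783853452927 -0.00012565445294715483
side cover []
side terminal_box [([260.0, 258.0, 83.0, 94.0], 0.85)]
side cutout_a_top [([259.0, 255.0, 80.0, 97.0], 0.48), ([333.0, 213.0, 17.0, 39.0], 0.31)]
top cover [([325.0, 209.0, 24.0, 28.0], 0.63)]
top terminal_box [([242.0, 214.0, 45.0, 33.0], 0.63)]
top cutout_a_top []
side 70 22 [263. 231.  51.  50.]
side 100 22 [259. 221.  49.  48.]
side 100 0 [260. 230.  49.  48.]
side 110 0 [259. 227.  48.  48.]
side 120 0 [258. 224.  48.  47.]
top 70 22 [263. 188.  69.  68.]
top 100 22 [276. 177.  69.  68.]
top 100 0 [277. 180.  67.  67.]
top 110 0 [281. 176.  67.  67.]
top 120 0 [285. 173.  67.  67.]
```

Request:
carry_out(rows=[{"slide": [0,0,-40],"rot": [0,0,0]},{"slide": [0,0,-85],"rot": [0,0,0]},{"slide": [20,0,-125],"rot": [0,0,0]},{"slide": [50,-5,-160],"rot": [0,0,0]},{"slide": [85,-15,-190],"rot": [0,0,0]}])

```text
time: 10.25
tcp_pos: [0.5495, -0.2281, 0.2208]
ee_rot: [3.14, 0.002, 2.278]
contact_force: [0.7, -1.3, 0.3]
gripper_width: -0.004
grip_force: 0.0
```

Request:
carry_out(rows=[{"slide": [35,-10,-30],"rot": [0,0,0]},{"slide": [70,-20,-60],"rot": [0,0,0]},{"slide": [105,-27,-90],"rot": [0,0,0]},{"slide": [140,-33,-120],"rot": [0,0,0]},{"slide": [170,-37,-140],"rot": [0,0,0]}])

```text
time: 10.75
tcp_pos: [0.4095, -0.1224, 0.3609]
ee_rot: [3.14, 0.002, 2.278]
contact_force: [0.5, 0.8, 0.8]
gripper_width: 0.0
grip_force: 0.0
```

Run:
```python
from workcell import *
from h import *
s=state();print(s["tcp_pos"],s["contact_force"])
I=[]
for n in C:
  v=snapshot(n);cv2.imwrite(f"pics/{n}5.png",v["pixels"]);I.append(v["pixels"])
  for t in("cover","cutout_a_top"):print(n,t,[(np.round(d["box"]).tolist(),round(d["score"],2)) for d in search_frame(n,t)[:3]])
p=[.56966,-.22898,-.8637]
for n in C:print(n,proj(n,b2w(p,[(-10,0,20.5),(-10,0,14.5),(12,0,20.5),(12,0,14.5),(34,0,20.5),(34,0,14.5)])).round(1).tolist())
a=cv2.resize(I[0][200:350,235:365],(390,450),interpolation=2);b=cv2.resize(I[1][165:315,215:345],(390,450),interpolation=2)
cv2.imwrite("pics/f.png",np.hstack([a,b]))
```

```text
[ 0.40947659 -0.12240511  0.36090873] [0.46496622 0.77409015 0.76624328]
side cover [([267.0, 230.0, 46.0, 43.0], 0.6)]
side cutout_a_top [([295.0, 291.0, 9.0, 5.0], 0.45), ([300.0, 300.0, 18.0, 26.0], 0.23)]
top cover [([290.0, 193.0, 58.0, 55.0], 0.63), ([419.0, 254.0, 39.0, 35.0], 0.61)]
top cutout_a_top []
side [[298.5, 290.3], [298.6, 292.6], [295.3, 281.6], [295.4, 283.9], [292.3, 273.1], [292.4, 275.5]]
top [[262.2, 253.1], [262.5, 253.4], [271.8, 244.7], [272.1, 245.1], [281.5, 236.4], [281.7, 236.9]]
```

View pics/f.png

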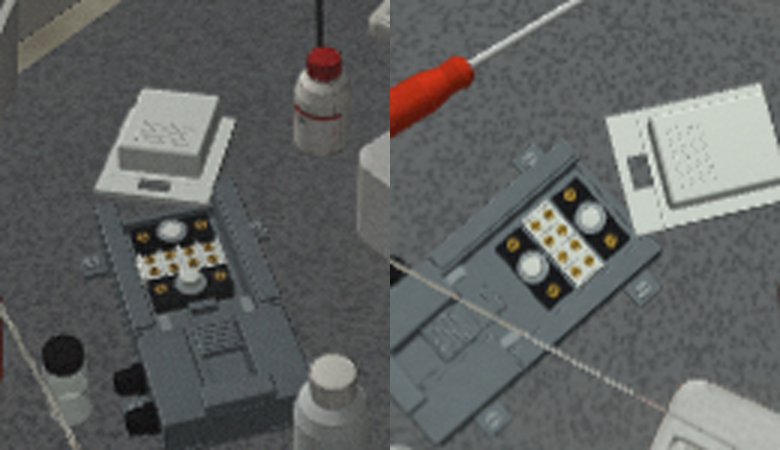

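Run:
```python
from h import *
p=[.56966,-.22898,-.8637]
def tri(a,b):
    o1,d1=ray("top",a);o2,d2=ray("side",b)
    st=np.linalg.lstsq(np.c_[d1,-d2],o2-o1,rcond=None)[0];P,Q=o1+d1*st[0],o2+d2*st[1]
    return (P+Q)/2,round(np.linalg.norm(P-Q),4)
T=lambda c:((c[0]-390)/3+215,c[1]/3+165)
S=lambda c:(c[0]/3+235,c[1]/3+200)
c,q=np.cos(p[2]),np.sin(p[2])
for n,a,b in[("tail+",(607,117),(95,190)),("tail-",(638,235),(213,203)),("crown b+",(650,120),(120,152)),("crown b-",(672,205),(202,166)),("btn near",(532,266),(190,276)),("btn far",(591,216),(172,230)),("boxcorner-",(660,240),(262,238))]:
    w,e=tri(T(a),S(b));d=w[:2]-p[:2];print(n,w.round(4),e,"box",np.round([c*d[0]+q*d[1],-q*d[0]+c*d[1],w[2]],4)*1000)
```

```text
tail+ [ 0.6503 -0.2649  0.0132] 0.0001 box [79.7 38.  13.2]
tail- [ 0.5789 -0.283   0.0142] 0.0023 box [ 47.1 -28.   14.2]
crown b+ [ 0.6455 -0.2906  0.0255] 0.0003 box [96.1 17.7 25.5]
crown b- [ 0.5954 -0.3029  0.022 ] 0.0018 box [ 72.9 -28.5  22. ]
btn near [ 0.563  -0.2211  0.0163] 0.0009 box [-10.3   0.1  16.3]
btn far [ 0.5921 -0.2551  0.0109] 0.0002 box [34.5  0.1 10.9]
boxcorner- [ 0.5674 -0.2988 -0.0235] 0.0291 box [ 51.7 -47.1 -23.5]
```

Run:
```python
from h import *
from scipy.spatial.transform import Rotation as R
for n,r in(("top",(265,165,370,260)),("side",(255,215,325,275))):
    im=cv2.imread(f"pics/{n}5.png");g=im.min(2)
    x0,y0,x1,y1=r;sub=cv2.resize(g[y0:y1,x0:x1],None,fx=4,fy=4,interpolation=2)
    for th in(110,140):
        m=(sub>th).astype(np.uint8);cs,_=cv2.findContours(m,0,2);k=max(cs,key=cv2.contourArea)
        print(n,th,cv2.contourArea(k)/16,[((a[0][0]+.5)/4-.5+x0,(a[0][1]+.5)/4-.5+y0) for a in cv2.approxPolyDP(cv2.convexHull(k),5,True)])
p=[.56966,-.22898,-.8637]
T=lambda c:((c[0]-390)/3+215,c[1]/3+165)
S=lambda c:(c[0]/3+235,c[1]/3+200)
tp=[((-48,36,4),(607,117)),((-48,-36,4),(638,235)),((-26,27,24),(650,120)),((-26,-27,24),(672,205))]
sp=[((-48,36,4),(95,190)),((-48,-36,4),(213,203)),((-26,27,24),(120,152)),((-26,-27,24),(202,166)),((44,27,24),(142,88)),((44,-27,24),(218,97)),((48,-36,4),(237,118))]
ut=np.array([T(b) for a,b in tp]);us=np.array([S(b) for a,b in sp])
def pts(v,L):return R.from_euler("ZYX",v[3:]).apply(np.array([a for a,b in L])/1000)+v[:3]
b=np.array([0,0])
def f(v):return np.r_[(proj("top",pts(v,tp))-ut).ravel(),(proj("side",pts(v,sp))-us).ravel()]
r=least_squares(f,[.64,-.3,0,-1.3,0,0]);print(r.x.round(4),np.round(r.fun.reshape(-1,2),1).tolist())
v=r.x;print(pts(v,[((x,y,0),0) for x in(-48,48) for y in(36,-36)]).round(4))
def g(w):return f([w[0],w[1],0,w[2],0,0])
r=least_squares(g,[.64,-.3,-1.3]);print("flat",r.x.round(4),np.round(r.fun.reshape(-1,2),1).tolist())
```

```text
top 110 2214.09375 [(np.float64(338.375), np.float64(192.125)), (np.float64(348.625), np.float64(230.125)), (np.float64(295.375), np.float64(243.375)), (np.float64(285.875), np.float64(203.375))]
top 140 1974.53125 [(np.float64(337.875), np.float64(192.375)), (np.float64(348.375), np.float64(230.125)), (np.float64(296.875), np.float64(242.875)), (np.float64(286.625), np.float64(203.625))]
side 110 1014.25 [(np.float64(282.125), np.float64(229.125)), (np.float64(306.875), np.float64(231.375)), (np.float64(312.875), np.float64(239.375)), (np.float64(303.875), np.float64(267.375)), (np.float64(266.125), np.float64(262.625))]
side 140 901.21875 [(np.float64(282.375), np.float64(229.375)), (np.float64(306.375), np.float64(231.625)), (np.float64(312.375), np.float64(239.625)), (np.float64(303.375), np.float64(266.875)), (np.float64(266.625), np.float64(262.375))]
[ 6.2700e-01 -3.1930e-01  6.0000e-04 -1.3112e+00  1.1150e-01  1.8800e-02] [[-0.2, 0.7], [0.2, 0.4], [-0.3, -0.9], [0.7, 0.6], [0.3, 1.3], [-1.1, 1.7], [-0.8, -0.9], [0.1, -2.1], [-0.2, -0.3], [1.3, -0.1], [-0.5, 0.5]]
[[ 0.6496 -0.264   0.0066]
 [ 0.58   -0.2824  0.0052]
 [ 0.6741 -0.3562 -0.0041]
 [ 0.6045 -0.3746 -0.0054]]
flat [ 0.6274 -0.3214 -1.3306] [[1.0, 0.6], [0.6, 0.1], [-0.4, -0.8], [-0.0, 0.5], [0.4, 3.0], [-1.4, 3.4], [-1.1, 0.6], [-0.4, -0.7], [0.0, -1.9], [1.5, -1.8], [0.1, -2.0]]
```

Request:
carry_out(rows=[{"slide": [-45,8,10],"rot": [0,0,0]},{"slide": [-90,16,25],"rot": [0,0,0]},{"slide": [-135,26,40],"rot": [0,0,0]},{"slide": [-178,34,60],"rot": [0,0,0]},{"slide": [-215,40,90],"rot": [0,0,0]}])

```text
time: 11.55
tcp_pos: [0.5831, -0.2631, 0.2669]
ee_rot: [3.141, 0.0, 2.277]
contact_force: [0.7, -0.3, 0.2]
gripper_width: -0.0
grip_force: 0.0
```

Request:
carry_out(rows=[{"slide": [-20,2,40],"rot": [0,0,0]},{"slide": [-32,4,85],"rot": [0,0,0]},{"slide": [-32,4,130],"rot": [0,0,0]},{"slide": [-32,4,175],"rot": [0,0,0]},{"slide": [-32,4,220],"rot": [0,0,0]}])

```text
time: 12.05
tcp_pos: [0.6037, -0.2828, 0.0447]
ee_rot: [-3.14, -0.002, 2.277]
contact_force: [0.4, 0.1, 0.3]
gripper_width: 0.001
grip_force: 0.0
```

Request:
carry_out(rows=[{"slide": [0,0,3],"rot": [0,0,0]},{"slide": [0,0,6],"rot": [0,0,0]},{"slide": [0,0,9],"rot": [0,0,0]},{"slide": [0,0,11],"rot": [0,0,0]},{"slide": [0,0,11],"rot": [0,0,0]}])

```text
time: 12.55
tcp_pos: [0.6055, -0.2829, 0.0395]
ee_rot: [3.141, 0.002, 2.278]
contact_force: [-0.2, -0.2, -0.0]
gripper_width: 0.001
grip_force: 0.0
```

Request:
carry_out(rows=[{"slide": [0,0,5],"rot": [0,0,0]},{"slide": [0,0,10],"rot": [0,0,0]},{"slide": [0,0,14],"rot": [0,0,0]},{"slide": [0,0,17],"rot": [0,0,0]},{"slide": [0,0,18],"rot": [0,0,0]}])

```text
time: 13.05
tcp_pos: [0.6043, -0.2823, 0.0192]
ee_rot: [-3.141, -0.001, 2.278]
contact_force: [-0.7, 0.5, -0.3]
gripper_width: 0.0
grip_force: 0.0
```

Request:
carry_out(rows=[{"slide": [-6,0,0],"rot": [0,0,0]},{"slide": [-11,0,0],"rot": [0,0,0]},{"slide": [-16,0,0],"rot": [0,0,0]},{"slide": [-21,0,0],"rot": [0,0,0]},{"slide": [-26,0,0],"rot": [0,0,0]}])

```text
time: 13.55
tcp_pos: [0.6218, -0.3026, 0.0199]
ee_rot: [3.142, 0.0, 2.278]
contact_force: [-0.9, 0.6, -1.2]
gripper_width: -0.002
grip_force: 0.3
```

Request:
carry_out(rows=[{"slide": [-3,0,0],"rot": [0,0,0]},{"slide": [-6,0,0],"rot": [0,0,0]},{"slide": [-6,0,0],"rot": [0,0,0]},{"slide": [5,0,0],"rot": [0,0,0]},{"slide": [5,0,-30],"rot": [0,0,0]}])

```text
time: 14.05
tcp_pos: [0.614, -0.2957, 0.0459]
ee_rot: [-3.138, -0.008, 2.278]
contact_force: [0.4, 0.6, -0.2]
gripper_width: 0.004
grip_force: 0.0
```

Request:
carry_out(rows=[{"slide": [0,0,-45],"rot": [0,0,0]},{"slide": [10,0,-90],"rot": [0,0,0]},{"slide": [40,-5,-125],"rot": [0,0,0]},{"slide": [75,-15,-155],"rot": [0,0,0]},{"slide": [115,-25,-185],"rot": [0,0,0]}])

```text
time: 14.55
tcp_pos: [0.5237, -0.2265, 0.2352]
ee_rot: [3.141, 0.0, 2.278]
contact_force: [0.2, -0.2, 0.8]
gripper_width: 0.0
grip_force: 0.0
```

Request:
carry_out(rows=[{"slide": [35,-5,-25],"rot": [0,0,0]},{"slide": [70,-10,-50],"rot": [0,0,0]},{"slide": [105,-15,-75],"rot": [0,0,0]},{"slide": [135,-20,-100],"rot": [0,0,0]},{"slide": [150,-20,-110],"rot": [0,0,0]}])

```text
time: 15.05
tcp_pos: [0.4109, -0.1252, 0.3461]
ee_rot: [3.14, 0.002, 2.278]
contact_force: [0.1, -0.7, 0.1]
gripper_width: 0.002
grip_force: 0.0
```

Run:
```python
from workcell import *
from h import *
from scipy.spatial.transform import Rotation as R
s=state();print(s["tcp_pos"],s["contact_force"])
H={}
for n in C:
    im=snapshot(n)["pixels"];cv2.imwrite(f"pics/{n}6.png",im)
    print(n,[(np.round(d["box"]).tolist(),round(d["score"],2)) for d in search_frame(n,"cover")[:2]])
    x0,y0,x1,y1=dict(top=(265,150,375,270),side=(250,200,326,278))[n]
    sub=cv2.resize(im.min(2)[y0:y1,x0:x1],None,fx=4,fy=4,interpolation=2)
    cs,_=cv2.findContours((sub>125).astype(np.uint8),0,2);k=max(cs,key=cv2.contourArea)
    H[n]=[((a[0][0]+.5)/4-.5+x0,(a[0][1]+.5)/4-.5+y0) for a in cv2.approxPolyDP(cv2.convexHull(k),5,True)];print(n,np.round(H[n],1).tolist(),cv2.contourArea(k)/16)
```

```text
[ 0.41085015 -0.12523925  0.34609631] [ 0.08405312 -0.73966862  0.1394746 ]
side [([267.0, 222.0, 47.0, 42.0], 0.68)]
side [[280.4, 220.6], [304.4, 223.4], [310.4, 230.1], [299.9, 261.6], [264.4, 256.1], [276.4, 226.1]] 1059.75
top [([300.0, 187.0, 60.0, 49.0], 0.9)]
top [[352.1, 183.4], [362.1, 221.1], [309.9, 234.1], [300.6, 194.9]] 2151.40625
```

Run:
```python
from h import *
from scipy.spatial.transform import Rotation as R
tp=[((-48,36,4),(300.6,194.9)),((-48,-36,4),(309.9,234.1)),((48,-36,4),(362.1,221.1)),((48,36,4),(352.1,183.4))]
sp=[((-48,36,4),(264.4,256.1)),((-48,-36,4),(299.9,261.6)),((48,-36,4),(310.4,230.1)),((44,27,24),(280.4,220.6)),((44,-27,24),(304.4,223.4))]
ut=np.array([b for a,b in tp]);us=np.array([b for a,b in sp])
def pts(v,L):return R.from_euler("ZYX",v[3:]).apply(np.array([a for a,b in L])/1000)+v[:3]
def f(v,bias=1):return np.r_[(proj("top",pts(v,tp))-ut+bias*np.array([.7,.4])).ravel(),(proj("side",pts(v,sp))-us-bias*np.array([1.1,-1.8])).ravel()]
p=[.56966,-.22898,-.8637];c,q=np.cos(p[2]),np.sin(p[2])
for bias in(0,1):
    r=least_squares(f,[.65,-.34,0,-1.3,0,0],args=(bias,));print(r.x.round(4),r.cost)
    P=pts(r.x,[((x,y,0),0) for x in(-48,48) for y in(36,-36)]);d=P[:,:2]-p[:2]
    print(np.c_[c*d[:,0]+q*d[:,1],-q*d[:,0]+c*d[:,1],P[:,2]].round(4).tolist())
    r=least_squares(lambda w:f([w[0],w[1],0,w[2],0,0],bias),[.64,-.3,-1.3]);print("flat",r.x.round(4),r.cost,np.round(r.fun.reshape(-1,2),1).tolist())
```

```text
[ 0.6446 -0.3423 -0.0023 -1.3441  0.0427 -0.0187] 2.843329226262689
[[0.1089, 0.0374, -0.001], [0.0757, -0.0264, 0.0004], [0.194, -0.0069, -0.0051], [0.1608, -0.0708, -0.0037]]
flat [ 0.6441 -0.3416 -1.348 ] 5.098531915171557 [[-0.8, -0.1], [-0.7, -0.5], [-0.3, -0.1], [-0.2, -0.9], [-0.4, 0.7], [0.8, 0.2], [0.7, -0.7], [-0.4, -1.3], [1.7, -0.9]]
[ 0.6429 -0.3413  0.0041 -1.3422  0.047  -0.004 ] 2.676978790734607
[[0.107, 0.0368, 0.0062], [0.0739, -0.0271, 0.0065], [0.1921, -0.0074, 0.0017], [0.159, -0.0713, 0.002]]
flat [ 0.6441 -0.3429 -1.3472] 7.605352118646147 [[0.6, 0.3], [0.7, -0.1], [1.1, 0.3], [1.2, -0.5], [-1.1, 2.1], [-0.0, 1.5], [-0.1, 0.7], [-1.3, 0.1], [0.9, 0.5]]
```

Request:
carry_out(rows=[{"slide": [-45,14,15],"rot": [0,0,0]},{"slide": [-90,28,35],"rot": [0,0,0]},{"slide": [-135,42,55],"rot": [0,0,0]},{"slide": [-170,53,80],"rot": [0,0,0]},{"slide": [-170,53,120],"rot": [0,0,0]}])

```text
time: 15.75
tcp_pos: [0.568, -0.225, 0.2217]
ee_rot: [3.14, 0.003, 2.277]
contact_force: [0.4, -1.0, 0.1]
gripper_width: 0.003
grip_force: 0.0
```

Request:
carry_out(rows=[{"slide": [0,0,45],"rot": [0,0,0]},{"slide": [0,0,90],"rot": [0,0,0]},{"slide": [0,0,135],"rot": [0,0,0]},{"slide": [0,0,180],"rot": [0,0,0]},{"slide": [0,0,190],"rot": [0,0,0]}])

```text
time: 16.25
tcp_pos: [0.5591, -0.2204, 0.0272]
ee_rot: [-3.137, -0.009, 2.277]
contact_force: [-0.7, -0.0, -0.5]
gripper_width: 0.002
grip_force: 0.0
```

Run:
```python
from workcell import *
import numpy as np
s=state();print(s["tcp_pos"],s["contact_force"])
p=[.56966,-.22898,-.8637];d=s["tcp_pos"][:2]-p[:2];c,q=np.cos(p[2]),np.sin(p[2]);print(c*d[0]+q*d[1],-q*d[0]+c*d[1])
```

```text
[ 0.55906673 -0.22039183  0.02722342] [-0.65987793 -0.04986424 -0.45534912]
-0.013410859537899621 -0.002474421052766208
```

Request:
carry_out(rows=[{"slide": [0,0,0],"rot": [0,0,0]},{"slide": [-1,1,3],"rot": [0,0,0]},{"slide": [-1,1,6],"rot": [0,0,0]},{"slide": [-1,1,6],"rot": [0,0,0]}])

```text
time: 16.65
tcp_pos: [0.5657, -0.222, 0.0296]
ee_rot: [3.14, 0.002, 2.278]
contact_force: [-0.6, -0.0, 0.5]
gripper_width: 0.002
grip_force: 0.0
```

Request:
carry_out(rows=[{"slide": [4,-1,0],"rot": [0,0,0]},{"slide": [4,-1,4],"rot": [0,0,0]},{"slide": [4,-1,7],"rot": [0,0,0]},{"slide": [4,-1,9],"rot": [0,0,0]},{"slide": [4,-1,10],"rot": [0,0,0]}])

```text
time: 17.15
tcp_pos: [0.5612, -0.2191, 0.0181]
ee_rot: [-3.142, -0.0, 2.278]
contact_force: [-1.4, 0.4, 2.1]
gripper_width: 0.0
grip_force: 1.5
```

Request:
carry_out(rows=[{"slide": [0,0,1],"rot": [0,0,0]},{"slide": [0,0,2],"rot": [0,0,0]},{"slide": [0,0,3],"rot": [0,0,0]},{"slide": [0,0,4],"rot": [0,0,0]},{"slide": [0,0,4],"rot": [0,0,0]}])

```text
time: 17.65
tcp_pos: [0.5612, -0.2191, 0.0145]
ee_rot: [-3.142, -0.0, 2.278]
contact_force: [-3.0, 1.7, 6.9]
gripper_width: 0.002
grip_force: 3.6
```

Force is rising near 14.5 mm; press on gently to the hard stop.

Request:
carry_out(rows=[{"slide": [0,0,0.5],"rot": [0,0,0]},{"slide": [0,0,1],"rot": [0,0,0]},{"slide": [0,0,1.5],"rot": [0,0,0]},{"slide": [0,0,1.5],"rot": [0,0,0]}])

```text
time: 18.05
tcp_pos: [0.5614, -0.2191, 0.0143]
ee_rot: [3.141, 0.0, 2.278]
contact_force: [-6.8, 3.9, 21.5]
gripper_width: 0.003
grip_force: 11.0
```

Request:
carry_out(rows=[{"slide": [0,0,-20],"rot": [0,0,0]},{"slide": [0,0,-65],"rot": [0,0,0]},{"slide": [0,0,-110],"rot": [0,0,0]},{"slide": [20,-10,-155],"rot": [0,0,0]},{"slide": [55,-25,-190],"rot": [0,0,0]}])

```text
time: 18.55
tcp_pos: [0.5095, -0.1951, 0.2041]
ee_rot: [3.14, 0.004, 2.278]
contact_force: [0.0, 0.1, 1.1]
gripper_width: 0.001
grip_force: 0.0
```

Request:
carry_out(rows=[{"slide": [40,-10,-30],"rot": [0,0,0]},{"slide": [75,-18,-60],"rot": [0,0,0]},{"slide": [110,-25,-90],"rot": [0,0,0]},{"slide": [120,-28,-130],"rot": [0,0,0]},{"slide": [120,-28,-130],"rot": [0,0,0]}])

```text
time: 19.05
tcp_pos: [0.4098, -0.1211, 0.3363]
ee_rot: [3.137, 0.007, 2.279]
contact_force: [0.5, -0.6, 0.5]
gripper_width: -0.001
grip_force: 0.0
```

Run:
```python
from workcell import *
from h import *
s=state();print(s["tcp_pos"],s["contact_force"])
for n in C:
    im=snapshot(n)["pixels"];o=cv2.imread(f"pics/{n}6.png")
    d=cv2.absdiff(im,o).max(2)>45
    k,_,st,_=cv2.connectedComponentsWithStats(cv2.dilate(d.astype(np.uint8),None))
    print(n,[r.tolist() for r in st[1:] if r[4]>20])
    for t in("cover","vial","glue","driver","dropper","cutout_a_top"):print(t,[(np.round(d["box"]).tolist(),round(d["score"],2)) for d in search_frame(n,t)[:1]])
    # button blobs
    x0,y0,x1,y1=dict(top=(250,225,295,265),side=(280,262,312,302))[n]
    for nm,i in(("before",o),("after",im)):
        sub=cv2.resize(i.min(2)[y0:y1,x0:x1],None,fx=4,fy=4,interpolation=2)
        k,_,st,ce=cv2.connectedComponentsWithStats((sub>140).astype(np.uint8))
        print(nm,[(np.round(ce[j]/4+[x0,y0],1).tolist(),round(st[j][4]/16)) for j in range(1,k) if st[j][4]>150])
```

```text
[ 0.40976038 -0.12111704  0.3363417 ] [ 0.46600805 -0.57625461  0.45707311]
side [[342, 0, 39, 14, 185], [341, 8, 94, 58, 3359], [343, 61, 3, 11, 33], [419, 86, 4, 8, 27], [317, 94, 46, 85, 1082], [389, 97, 51, 78, 872], [417, 118, 6, 5, 22], [339, 121, 22, 40, 492], [417, 129, 5, 5, 24], [338, 141, 5, 6, 25], [371, 166, 16, 15, 177], [360, 182, 12, 21, 155], [370, 186, 19, 21, 184], [294, 289, 9, 8, 60]]
cover [([267.0, 221.0, 42.0, 48.0], 0.86)]
vial [([250.0, 311.0, 17.0, 33.0], 0.76)]
glue [([332.0, 213.0, 19.0, 40.0], 0.81)]
driver [([222.0, 257.0, 12.0, 72.0], 0.86)]
dropper [([332.0, 316.0, 28.0, 49.0], 0.86)]
cutout_a_top []
before [([292.0, 276.5], 24), ([300.2, 287.0], 86), ([289.0, 288.0], 25), ([282.9, 289.5], 21)]
after [([292.0, 276.5], 25), ([304.3, 284.6], 41), ([289.3, 288.0], 72), ([298.3, 293.6], 25)]
top [[263, 251, 4, 7, 23], [54, 312, 68, 28, 472], [87, 326, 11, 11, 79], [31, 332, 22, 9, 123], [0, 340, 13, 6, 68], [86, 348, 22, 77, 699], [128, 348, 28, 34, 316], [0, 350, 24, 22, 188], [4, 367, 9, 6, 38], [0, 386, 45, 92, 1536], [50, 393, 15, 6, 67], [109, 394, 3, 8, 24], [58, 414, 18, 66, 647], [126, 415, 12, 12, 64], [81, 417, 37, 27, 158], [48, 426, 9, 12, 82], [19, 436, 6, 6, 21], [22, 450, 11, 13, 102], [9, 460, 10, 12, 83]]
cover [([301.0, 185.0, 57.0, 51.0], 0.63)]
vial [([195.0, 233.0, 16.0, 14.0], 0.72)]
glue [([341.0, 250.0, 30.0, 23.0], 0.91)]
driver [([197.0, 161.0, 88.0, 59.0], 0.6)]
dropper [([201.0, 312.0, 28.0, 28.0], 0.87)]
cutout_a_top []
before [([272.4, 245.8], 243), ([281.6, 237.2], 49), ([262.1, 253.3], 43)]
after [([272.4, 245.8], 242), ([281.7, 237.2], 50), ([262.6, 253.7], 50)]
```

```bash
python3 -c "
from workcell import sign_off
print(sign_off())"
```

```text
the job is handed in; nothing more can be done
None
```

I unlatched the cover and pushed it off so it lies on the bench clear of the box, pressed the tripped cut-out's button to its hard stop (fingertips at 14.3 mm), and handed the job in at about 20 s; it took a second push because one corner first caught on the box's end, and in the last pictures the vial, glue, driver and dropper had not moved.

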